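# Put a bangle order away in the divided tray

## Task

Slide the tray's divider so that the bay at the blue ring card's end keeps room for the bangle rolls and the other bay becomes long enough for the lac sticks. Lay the red lac stick, the wooden paddle and the yellow lac stick flat and lengthwise in the long bay, the red stick along the side nearest the robot, the yellow stick along the far side and the paddle midway between them. In the blue card's bay stand the tall red roll upright on the tray floor and set the short yellow roll squarely on top of it; let go of everything, and leave the steel tumbler and the comb alone.

Things in the scene. Friction and masses are not known exactly. Their poses are not given: they have to be found in the camera images.
- red_stick: Red lac stick lying flat on the green board, 180 mm along its x axis: square wooden handle 14 mm wide and high (x -90 to +31 mm) with a red lac head on its +x end (58 mm long, 30 mm wide, 22 mm high, x +31 to +89 mm). Origin: underside, mid-length; z up. About 70 g, balances at about x = +32 mm: grip the handle close behind the head.
- yellow_stick: Yellow lac stick lying flat on the green board, 180 mm along its x axis: square wooden handle 14 mm wide and high (x -90 to +31 mm) with a yellow lac head on its +x end (58 mm long, 30 mm wide, 22 mm high, x +31 to +89 mm). Origin: underside, mid-length; z up. About 70 g, balances at about x = +32 mm: grip the handle close behind the head.
- paddle: Pale wooden smoothing paddle lying flat on the green board, 12 mm thick, 180 mm along its x axis: handle 15 mm wide (x -90 to 0 mm), widening to a blade 34 mm wide (x +14 to +90 mm). Origin: underside, mid-length; z up. About 45 g, balances at about x = +20 mm.
- red_roll: Tall red roll (12 bangles, a little yellow): one rigid open tube standing upright, outside diameter 64 mm, inside 52 mm, 54 mm high. Origin: centre of the underside, z up. About 110 g. Starts on the green board (fixed, 18 mm thick).
- yellow_roll: Short yellow roll (6 bangles, small red dots): one rigid open tube standing upright, outside diameter 64 mm, inside 52 mm, 27 mm high. Origin: centre of the underside, z up. About 60 g. Starts on the green board.
- tray: Lilac plastic tray, fixed, left or right of the robot's centre line (green board on the other side). Origin: centre of underside; z up, y along its length, x across it, away from the robot. Inside 316 mm (y) by 170 mm (x), floor and walls 4 mm thick, rim 32 mm above the origin; a flat lip at each end carries a picture card.
- divider: White upright divider across the tray, slides along tray y up to 100 mm either side of the middle (2.5 N friction). Axes as the tray; origin on its mid-plane at the tray centre line, level with the tray's underside. Plate 6 mm thick, top at 36 mm; grey grip tab mid-top: 10 mm thick (y), 56 mm long (x), 36 to 52 mm above the origin. Starts within 20 mm of the tray's middle.
- bangle_card: Blue card with three white rings, 80 x 26 x 2 mm, fixed flat on the lip at one end of the tray (origin, centre of its underside, at tray y = +176 or -176 mm, 32 mm up): marks the bangle bay. The other end has a white card with a brown stick: the stick bay.
- tumbler: Bystander: empty steel tumbler, 80 mm high, 68 mm across the mouth, upright on the bench beyond the tray and the board. Origin: centre of the underside.
- comb: Bystander: dark red comb, 150 mm long (y), 37 mm wide, 6 mm thick, lying on the bench to the left of the work. Origin: underside.
Not all that is in view belongs to the job. What is shaped like the red_stick but pink, purple or turquoise is not meant.

How it is judged:
By the outcome, as a careful person would: the job done as asked, in the order asked, and still so for the second after the job is handed in, with the robot touching nothing.
It also fails if it takes over 141 s, if anything falls off the work surface, if the arm or the gripper's body presses on something with over 40 N, if the wrist force passes 120 N, or if a joint passes its speed limit or range.

## Robot

A 6-joint arm with a two-finger parallel gripper is mounted at the origin on the work surface. World frame = base frame: x ahead of the robot, y to its left, z up, the work surface at z = 0. Lengths are in m, angles in rad, forces in N, time in s.
With the tool pointing down it reaches from about 0.35 to 0.85 m from the base axis. Payload 8.1 kg.
Tool frame: the origin (TCP) lies at the centre of the arm's flange, where the gripper is bolted on; the fingertips stand 186 mm ahead of it and the grasp point (between the pads) lies 167 mm ahead of it; z points along the fingers, y is the line along which they close (so a half turn about z gives the same grasp; the last joint's range is limited). The gripper opens to 93 mm and grips with 3 to 60 N. Pads are 15 mm wide; open, the fingers measure 128 mm over their backs; the gripper's body (75 mm by 188 mm) begins 65 mm behind the grasp point.
Start: joints at [-1.325, 0.13, 1.488, -0, 1.523, -0.085], TCP at [0.195, -0.567, 0.405] pointing down, gripper open.
Joint ranges: [-2.96, 2.96], [-0.89, 2.26], [0.02, 2.5], [-1.34, 4.48], [0, 2.73], [-2.66, 2.66]. Speed limits (rad/s): [2.39, 2.39, 2.79, 3.14, 3.14, 3.14].

## Interface

Orientations are given as a rotation vector (axis times angle).
In Python, from cell import r, optics gives the robot as it stands. Calls block until the motion is done:
- r.move_to(position, orientation): joint-space move of the TCP to a pose.
- r.movel(position, attitude=None, max_speed=0.15, f_stop=None): straight line of the TCP; attitude=None keeps the orientation; max_speed is the mean speed in m/s. With f_stop (N) it stops when the force on the tool has changed by that much, and returns True; else False.
- r.set_joints(angles): joint-space move.
- r.grip(opening, effort=None): opening from 0.0 (shut) to 1.0 (fully open); effort is the grip in N (None keeps the last); returns when the fingers have stopped.
- r.hold(seconds).
- r.inverse_kinematics(position, orientation): joint angles nearest the present ones, or None.
- r.observe(): the state.
- optics.get_image(name): name is "side" or "top"; returns a dict with "image" (480x640x3 uint8, blue, green, red), "mtx" (3x3 intrinsics, pixels), "R" (3x3) and "t" (3): a world point X has camera coordinates R X + t. Camera axes: x right, y down, z forward; pixel columns grow to the right and rows downward; lengths in m; the calibration is good to about 2 mm. A picture is of the moment at which its call begins. There is no depth.
A pose or a line that the arm cannot do raises r.Unreachable and nothing moves.
- r.close_job(): hands the job in; it is judged then, once.
The state is a dict: "t": time; "q": joint angles; "qvel": joint speeds; "joint_torque": joint torques, N m; "position": TCP position; "orientation": TCP orientation; "wrist_force": force on the tool from outside, world axes, zero at the start; "ft_torque": the same for the moment, N m; "finger_gap": opening from 0.0 (shut) to 1.0 (fully open); "gripper_force": force on a finger pad.
Only numpy, scipy, OpenCV 4.12 (cv2) and the standard library are available. Lean on these libraries where they do the work, as an engineer would, in place of code of your own. Each camera call takes 0.05 s, during which the arm holds its last target. There are 200 camera calls.

## Working session

There is one attempt and no reset: what is moved stays moved. The work goes in short steps, each a Python script; the robot and the scene stay as the last script left them, time stands still between calls to the robot, and variables do not carry over. Pictures are saved under pics/ and viewed, at most 14 in all, crops included, and the job is handed in when it is done.

```bash
mkdir -p pics; ls; python3 - <<'E'
from cell import r, optics
import cv2
for n in("top","side"):
    d=optics.get_image(n); cv2.imwrite(f"pics/{n}0.png",d["image"]); print(n,d["mtx"].tolist(),d["R"].tolist(),d["t"].tolist())
s=r.observe(); print(s["t"],s["orientation"],s["position"])
E
```

```text
pics
top [[450.70126315857874, 0.0, 320.4504074577097], [0.0, 450.70126315857874, 235.64553467854853], [0.0, 0.0, 1.0]] [[-0.018116087035108024, -0.9997901911382246, 0.009559345915334876], [-0.9906299535507156, 0.01665402321980219, -0.13555419078251266], [0.1353665487431955, -0.011925485918273035, -0.9907238163418548]] [0.060005509760386565, 0.5415841823072683, 1.0194854558204367]
side [[441.6944713805512, 0.0, 321.46230334179097], [0.0, 441.6944713805512, 246.2415784808941], [0.0, 0.0, 1.0]] [[-0.8064619279964435, -0.5909988312054645, 0.018426616782090056], [-0.3280343157854601, 0.42126451244213076, -0.8455351549309225], [0.4919478085726412, -0.687936473862717, -0.5336016881250538]] [0.4793227737683258, 0.18726379016741015, 0.8904936863556984]
0.1 [-3.09710531e+00 -5.16949316e-01  2.35043899e-04] [ 0.19485345 -0.56727158  0.40379392]
```

View pics/top0.png

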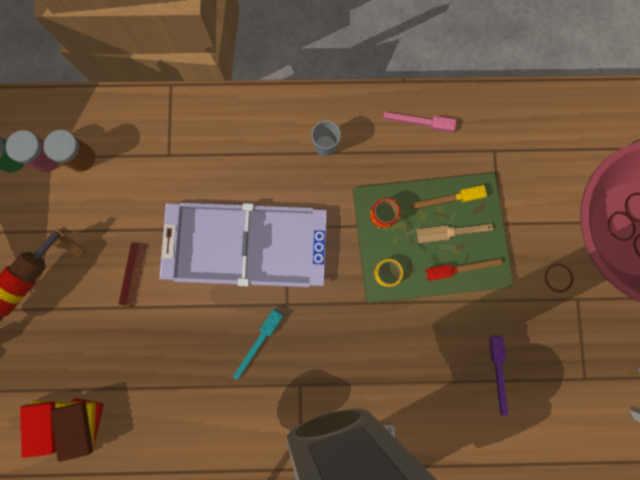

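View pics/side0.png

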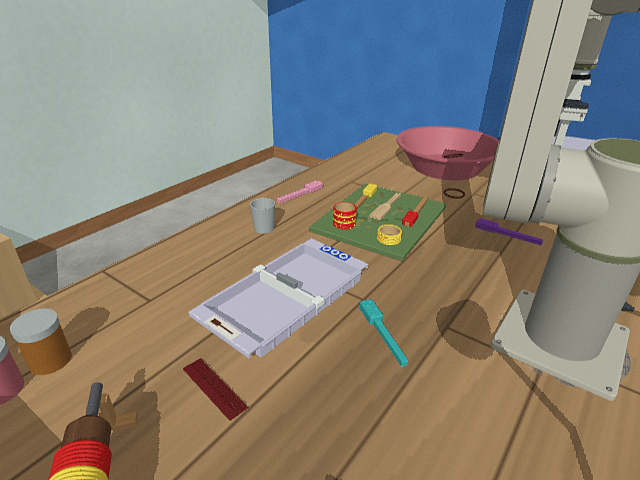

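```bash
cat >h.py <<'E'
import numpy as np, cv2
from cell import r, optics
def cam(n):
    d=optics.get_image(n); return d["image"],(np.array(d["mtx"]),np.array(d["R"]),np.array(d["t"]))
def px2w(c,uv,z):
    K,R,t=c; o=-R.T@t; d=R.T@np.linalg.inv(K)@np.array([uv[0],uv[1],1.]); return o+d*(z-o[2])/d[2]
def w2px(c,X):
    K,R,t=c; p=K@(R@np.array(X)+t); return p[:2]/p[2]
E
python3 - <<'E'
import cv2
a=cv2.imread("pics/top0.png")
cv2.imwrite("pics/b.png",cv2.resize(a[165:310,345:520],None,fx=4,fy=4,interpolation=cv2.INTER_CUBIC))
cv2.imwrite("pics/t.png",cv2.resize(a[190:300,150:340],None,fx=4,fy=4,interpolation=cv2.INTER_CUBIC))
E
```

```text
(no output)
```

View pics/b.png

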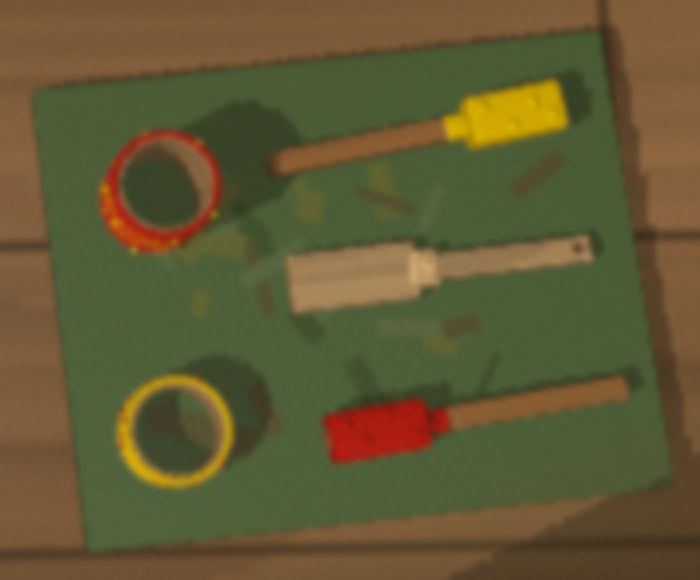

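View pics/t.png

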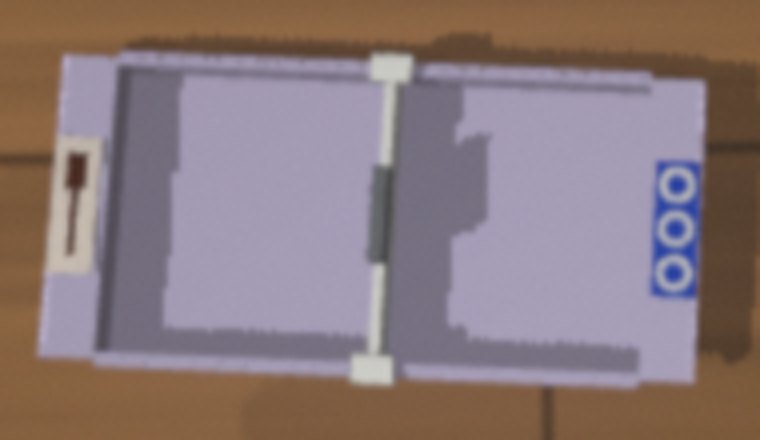

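```bash
cat >>h.py <<'E'
def ax(a): return np.array([np.cos(a),np.sin(a),0])
def loc(p,a,x,y,z): u=ax(a); v=ax(a+np.pi/2); return np.array([p[0],p[1],0])+u*x+v*y+np.array([0,0,z])
E
python3 - <<'E'
from h import *
import json
img,c=cam("top"); img2,c2=cam("side")
B=lambda u,v:(u/4+345-.375,v/4+165-.375)
T=lambda u,v:(u/4+150-.375,v/4+190-.375)
P=px2w; o={}
bc=P(c,T(675.5,229),.034); wc=P(c,T(76,205),.034)
print("cards",bc,wc,np.linalg.norm(bc-wc))
ty=(wc-bc); tp=(bc+wc)/2; a=np.arctan2(ty[1],ty[0])-np.pi/2; o["tray"]=[*tp[:2],a]
for k,f in (("tabL",(379,215)),):
    w=P(c,T(*f),.052)-tp; dv=w@ax(a+np.pi/2); print("div from tab",dv)
w=P(c,T(390,68),.036),P(c,T(373,370),.036); print("div ends",[x[:2] for x in w],((w[0]+w[1])/2-tp)@ax(a+np.pi/2), w[0]-w[1]); o["div"]=((w[0]+w[1])/2-tp)@ax(a+np.pi/2)
def st(n,h,hz,t,tz):
    h=P(c,B(*h),hz);t=P(c,B(*t),tz);d=h-t; o[n]=[*((h+t)/2)[:2],np.arctan2(d[1],d[0])]; print(n,np.linalg.norm(d[:2]),o[n])
st("red",(329,437),.040,(628,387),.032)
st("yellow",(565,104),.040,(273,163),.032)
st("paddle",(289,284),.030,(592,247),.030)
for n,uv,z in(("rr",(163,186),.072),("yr",(178,430),.045)):
    w=P(c,B(*uv),z); o[n]=[*w[:2],0]; print(n,w)
json.dump(o,open("s.json","w"))
def poly(p,a,pts,z,col):
  for im,cc,M in((A,c,(345,165)),(C,c,(150,190)),(S,c2,None)):
    q=np.array([w2px(cc,loc(p,a,x,y,z)) for x,y in pts])
    q=(q-M+.375)*4 if M else (q-(150,150)+.25)*2.6
    cv2.polylines(im,[np.round(q).astype(int)],True,col,1)
A=cv2.resize(img[165:310,345:520],None,fx=4,fy=4,interpolation=2);C=cv2.resize(img[190:300,150:340],None,fx=4,fy=4,interpolation=2)
S=cv2.resize(img2[150:380,150:457],None,fx=2.6,fy=2.6,interpolation=2)
rc=lambda x0,x1,y0,y1:[(x0,y0),(x1,y0),(x1,y1),(x0,y1)]
W=(255,255,255)
for n in("red","yellow"):
    p=o[n]; poly(p,p[2],rc(.031,.089,-.015,.015),.040,W); poly(p,p[2],rc(-.09,.031,-.007,.007),.032,W)
p=o["paddle"]; poly(p,p[2],rc(.014,.09,-.017,.017),.03,(255,0,255)); poly(p,p[2],rc(-.09,0,-.0075,.0075),.03,(255,0,255))
for n,z in(("rr",.072),("yr",.045)):
    for q in(.032,.026): poly(o[n],0,[(q*np.cos(t),q*np.sin(t)) for t in np.linspace(0,6.28,40)],z,(255,0,255))
p=o["tray"]; G=(0,0,255)
poly(p,p[2],rc(-.085,.085,-.158,.158),.032,G);poly(p,p[2],rc(-.085,.085,-.158,.158),.004,(0,255,0))
d=o["div"];poly(p,p[2],rc(-.028,.028,d-.005,d+.005),.052,G);poly(p,p[2],rc(-.04,.04,-.189,-.163),.034,G);poly(p,p[2],rc(-.04,.04,.163,.189),.034,G)
out=np.zeros((600,800,3),np.uint8); out[:580-0,:700]=A[:580] ; cv2.imwrite("pics/oA.png",A)
D=np.vstack([C[:,:760],np.zeros((0,760,3),np.uint8)]); cv2.imwrite("pics/oC.png",D); cv2.imwrite("pics/oS.png",S)
E
```

```text
cards [0.51645258 0.0555518  0.034     ] [0.536533   0.40561396 0.034     ] 0.3506376134780749
div from tab -0.004666507776454888
div ends [array([0.61470327, 0.22242574]), array([0.43737896, 0.23152664])] -0.0036266362076169275 [ 0.17732431 -0.00910089  0.        ]
red 0.18099880615924105 [np.float64(0.4619210590638054), np.float64(-0.28356801744075), np.float64(1.717713285672087)]
yellow 0.17646441043175873 [np.float64(0.6278132683601576), np.float64(-0.25762606907614466), np.float64(-1.3927126077698957)]
paddle 0.18218845361714764 [np.float64(0.5492268793276497), np.float64(-0.2679482795832588), np.float64(1.6759117380162283)]
rr [ 0.59173747 -0.09833831  0.072     ]
yr [ 0.45398985 -0.10591623  0.045     ]
```

View pics/oA.png

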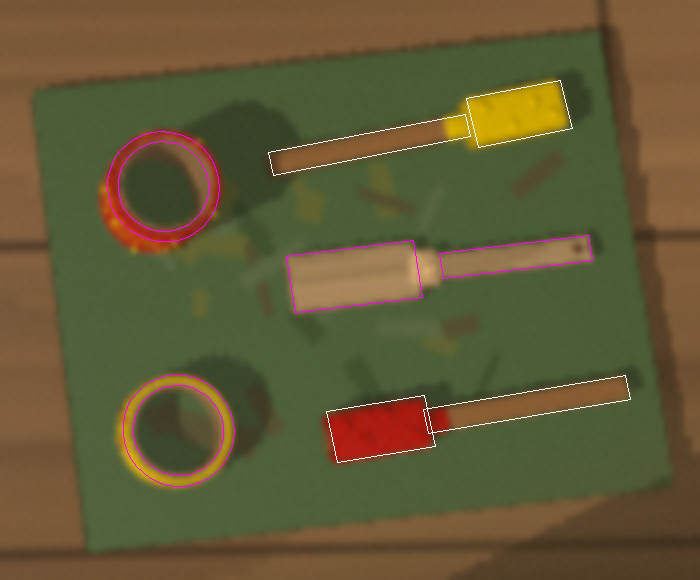

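View pics/oC.png

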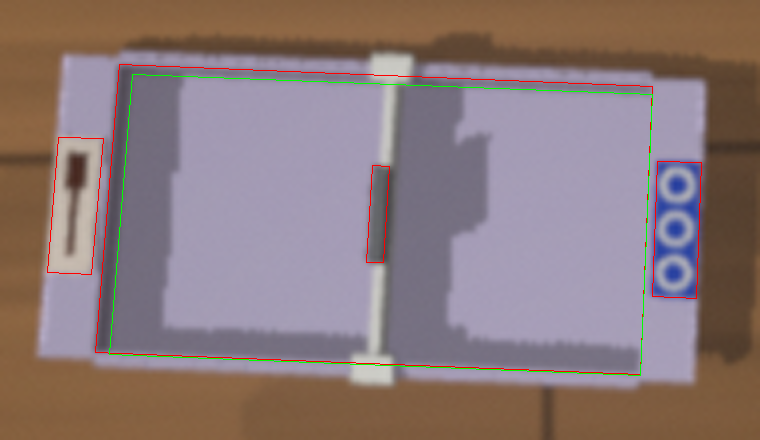

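View pics/oS.png

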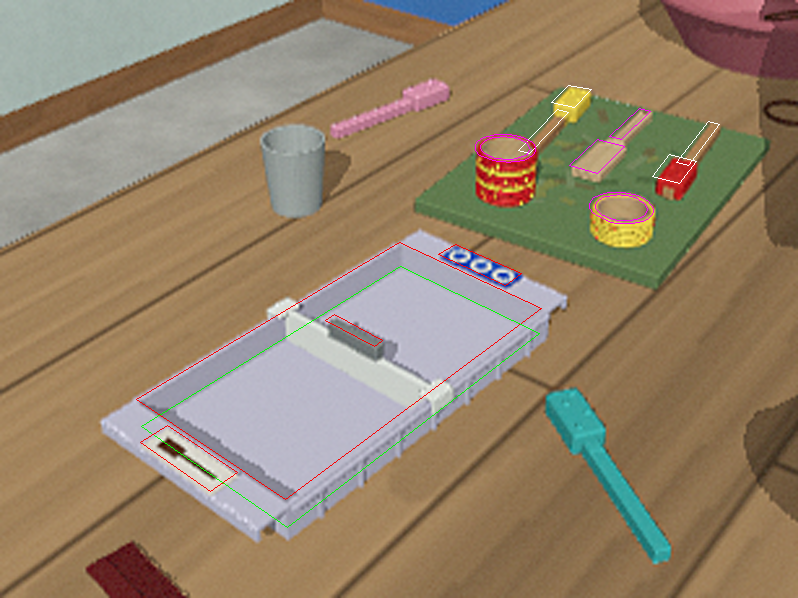

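```bash
cat >>h.py <<'E'
import json
from scipy.spatial.transform import Rotation as Ro
S=json.load(open("s.json")); TP=S["tray"]; TA=TP[2]
def ori(phi):
    """tool down, closing axis at world yaw phi (mod pi), the one with q6 nearest zero"""
    out=[]
    for f in(phi,phi+np.pi):
        y=ax(f); z=np.array([0,0,-1.]); out.append(Ro.from_matrix(np.c_[np.cross(y,z),y,z]).as_rotvec())
    return out
def go(p,phi,z):
    """joint move to grasp point p[:2], z"""
    P=[p[0],p[1],z+.167]; c=[]
    for o in ori(phi):
        q=r.inverse_kinematics(P,o)
        if q is not None: c.append((abs(q[5]),o))
    r.move_to(P,min(c,key=lambda k:k[0])[1])
def lin(p,z,v=.15,f=None): return r.movel([p[0],p[1],z+.167],None,v,f)
def st(msg=""):
    s=r.observe(); print(msg,"t%.1f gap%.1fmm gf%.1f F%s p%s q6 %.2f"%(s["t"],s["finger_gap"]*93,s["gripper_force"],np.round(s["wrist_force"],1),np.round(s["position"],3),s["q"][5]))
def tr(x,y): return loc(TP,TA,x,y,0)
E
python3 - <<'E'
from h import *
p=tr(0,-.0047); phi=TA+np.pi/2
r.grip(.45); go(p,phi,.15); st("above")
lin(p,.057,.2,15); st("down"); r.grip(0,20); st("grip")
lin(tr(0,-.052),.057,.08); st("slid")
r.grip(.45); lin(tr(0,-.052),.15,.25); st("up")
p=loc(S["red"],S["red"][2],.019,0,0); go(p,S["red"][2]+np.pi/2,.12); st("red above")
i,c=cam("top"); cv2.imwrite("pics/d1.png",i[150:330,120:530])
E
```

```text
above t4.2 gap42.1mm gf0.0 F[ 0.4  0.4 -0.4] p[0.527 0.225 0.317] q6 -1.20
down t4.8 gap41.6mm gf0.0 F[0.3 1.  0.6] p[0.527 0.226 0.225] q6 -1.20
grip t5.4 gap9.9mm gf20.0 F[-0.8  1.8  3.8] p[0.527 0.226 0.225] q6 -1.20
slid t6.2 gap10.1mm gf20.0 F[-1.5 -3.   8.6] p[0.524 0.177 0.225] q6 -1.28
up t7.4 gap42.1mm gf0.0 F[-1.2 -1.1  0.1] p[0.524 0.179 0.318] q6 -1.28
red above t9.1 gap41.9mm gf0.0 F[ 0.4 -0.3 -0.2] p[ 0.46  -0.264  0.287] q6 -0.77
```

View pics/d1.png

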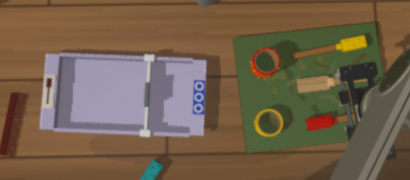

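```bash
cat >>h.py <<'E'
def goe(p,phi,z): r.move_to([p[0],p[1],z+.167],ori(phi)[0])
def pick(p,phi,z,gap,f,up=.14):
    r.grip(gap/.093,f)
    q=[r.inverse_kinematics([p[0],p[1],up+.167],o) for o in ori(phi)]
    k=min((i for i in(0,1) if q[i] is not None),key=lambda i:abs(q[i][5]))
    goe(p,phi+k*np.pi,up); 
    if lin(p,z,.15,12): st("TOUCH")
    r.grip(0,f); st("grip"); lin(p,up,.2); st("lifted"); return k*np.pi
def place(p,phi,z,gap,up=.14):
    goe(p,phi,up); st("above")
    if lin(p,z,.1,6): st("TOUCH")
    r.grip(gap/.093); r.hold(.2); lin(p,up,.15); st("placed")
def push(x0,x1,y,z=.027,up=.09):
    r.grip(0); lin(tr(x0,y),up,.2); lin(tr(x0,y),z,.12,8); st("in")
    lin(tr(x1,y),z,.04,8); st("pushed"); lin(tr(x0,y),z,.1); lin(tr(x0,y),up+.05,.25)
YC=.0535
E
python3 - <<'E'
from h import *
s=S["red"]; k=pick(loc(s,s[2],.019,0,0),s[2]+np.pi/2,.039,.04,25)
place(tr(-.055,YC+.019),TA+np.pi+k,.026,.0205)
push(-.0245,-.0415,YC+.025)
i,c=cam("side"); cv2.imwrite("pics/r1.png",cv2.resize(i[200:380,150:400],None,fx=2.5,fy=2.5))
E
```

```text
TOUCH t10.3 gap40.0mm gf4.3 F[-2.6  1.4  9.2] p[ 0.458 -0.264  0.204] q6 -0.77
grip t10.8 gap14.0mm gf25.7 F[3.3 0.3 5.4] p[ 0.458 -0.264  0.204] q6 -0.77
lifted t11.5 gap13.9mm gf25.0 F[-1.1 -0.5 -1.4] p[ 0.458 -0.264  0.305] q6 -0.77
above t13.6 gap13.8mm gf25.0 F[0.5 0.7 0.5] p[0.476 0.305 0.307] q6 0.54
placed t16.3 gap20.5mm gf0.0 F[-0.5 -0.5  0.4] p[0.475 0.306 0.306] q6 0.54
in t18.0 gap0.6mm gf0.0 F[ 0.5 -0.1  0.3] p[0.507 0.311 0.195] q6 0.52
pushed t18.6 gap0.2mm gf0.1 F[ 0.1  0.4 -0. ] p[0.489 0.311 0.194] q6 0.54
```

View pics/r1.png

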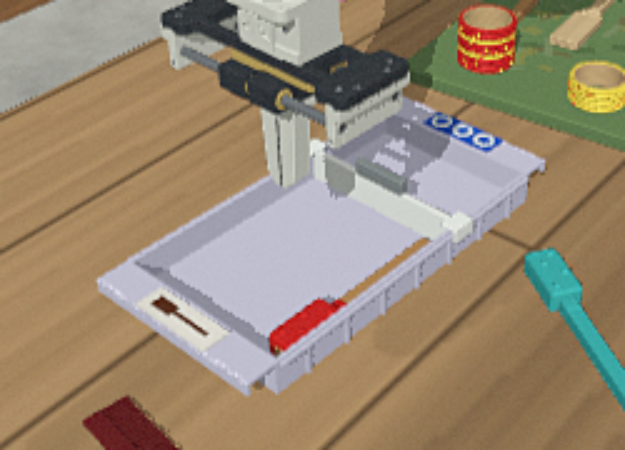

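```bash
python3 - <<'E'
from h import *
s=S["paddle"]; k=pick(loc(s,s[2],.028,0,0),s[2]+np.pi/2,.041,.06,20)
place(tr(0,YC+.028),TA+np.pi+k,.028,.044)
s=S["yellow"]; k=pick(loc(s,s[2],.019,0,0),s[2]+np.pi/2,.041,.04,25)
place(tr(.055,YC-.019),TA+k,.028,.0205)
push(.0245,.0415,YC-.025)
s=S["rr"]; r.grip(1); goe(s,TA,.2)
i,c=cam("side"); cv2.imwrite("pics/r2.png",cv2.resize(i[200:380,150:400],None,fx=2.5,fy=2.5))
i,c=cam("top"); cv2.imwrite("pics/r3.png",cv2.resize(i[160:310,150:400],None,fx=3,fy=3,interpolation=2)); st()
E
```

```text
grip t23.9 gap33.9mm gf20.0 F[-0.6 -0.5  2.7] p[ 0.546 -0.24   0.208] q6 -0.61
lifted t24.6 gap33.5mm gf20.0 F[-0.4 -0.4 -1.2] p[ 0.546 -0.24   0.306] q6 -0.61
above t26.6 gap33.9mm gf20.0 F[ 0.4 -1.2 -0.2] p[0.532 0.311 0.307] q6 0.50
TOUCH t27.7 gap33.8mm gf20.0 F[-1.  -0.1  5.4] p[0.531 0.312 0.194] q6 0.51
placed t29.2 gap43.7mm gf0.0 F[-0.6  0.1  0.1] p[0.531 0.312 0.306] q6 0.51
TOUCH t32.4 gap40.1mm gf3.1 F[-1.2  0.9  6.2] p[ 0.63  -0.275  0.205] q6 -0.67
grip t32.9 gap14.0mm gf25.9 F[ 2.9 -0.4  5.9] p[ 0.63  -0.275  0.204] q6 -0.67
lifted t33.6 gap13.7mm gf25.0 F[ 0.2  0.2 -1.6] p[ 0.631 -0.276  0.305] q6 -0.67
above t35.6 gap13.8mm gf25.0 F[-0.1  0.  -0.8] p[0.584 0.261 0.307] q6 0.40
placed t38.3 gap20.5mm gf0.0 F[0.2 0.1 0.2] p[0.583 0.262 0.306] q6 0.40
in t40.0 gap0.6mm gf0.0 F[0.2 0.1 0.6] p[0.553 0.258 0.195] q6 0.41
pushed t40.4 gap0.7mm gf0.3 F[-0.9  0.3 -0.1] p[0.566 0.257 0.194] q6 0.40
 t44.2 gap93.0mm gf0.0 F[0.  0.  0.2] p[ 0.592 -0.097  0.367] q6 -0.19
```

View pics/r2.png

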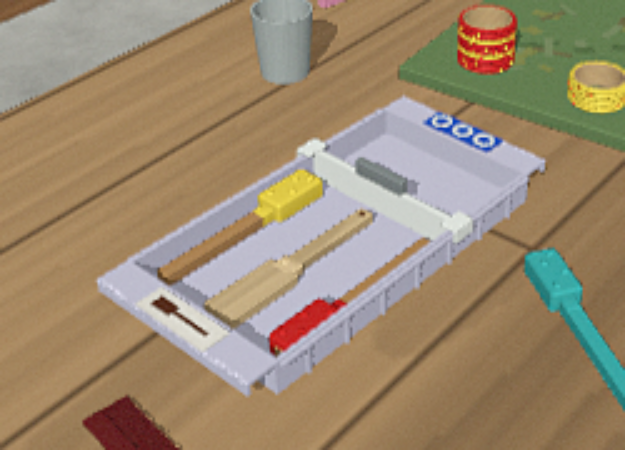

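View pics/r3.png

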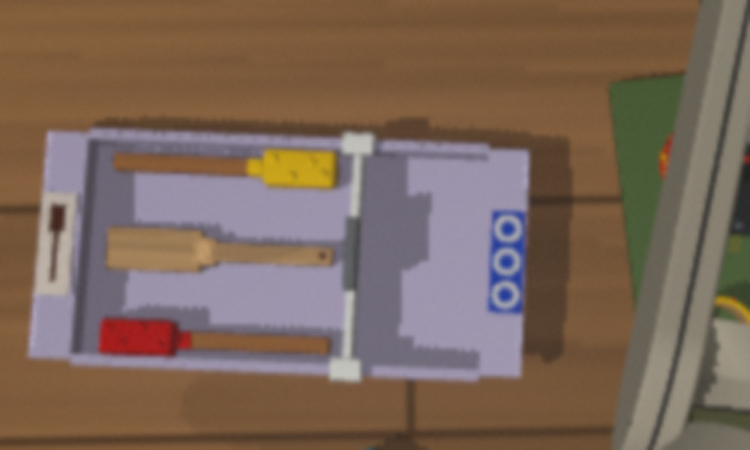

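```bash
python3 - <<'E'
from h import *
k=pick(S["rr"],TA,.050,.093,20,up=.16)
place(tr(0,-.1055),TA+k,.0375,.093,up=.16)
k=pick(S["yr"],TA,.042,.093,15,up=.18); 
i,c=cam("top"); 
q=np.round((w2px(c,[*tr(0,-.1055)[:2],.058])-(210,190))*6).astype(int)
im=cv2.resize(i[190:285,210:330],None,fx=6,fy=6,interpolation=2); 
t=np.linspace(0,6.28,60)
for R in(.032,.026):
    a=np.array([(w2px(c,loc(tr(0,-.1055),0,R*np.cos(x),R*np.sin(x),.058))-(210,190)+.42)*6 for x in t]); cv2.polylines(im,[np.round(a).astype(int)],True,(255,0,255),1)
cv2.imwrite("pics/rr.png",im); print("k",k)
E
```

```text
grip t46.1 gap64.2mm gf20.0 F[-0.9  1.3  3.2] p[ 0.592 -0.098  0.217] q6 -0.19
lifted t46.8 gap64.5mm gf20.0 F[ 0.6  0.4 -1.5] p[ 0.591 -0.098  0.326] q6 -0.19
above t47.8 gap64.3mm gf20.0 F[ 0.4 -0.7 -1.6] p[0.521 0.125 0.326] q6 0.20
placed t51.0 gap93.1mm gf0.0 F[-1.1  0.3 -0.3] p[0.52  0.125 0.326] q6 0.20
grip t53.8 gap63.3mm gf14.8 F[-0.8 -0.   3.8] p[ 0.454 -0.106  0.209] q6 -0.28
lifted t54.6 gap63.2mm gf14.8 F[ 0.3 -0.8 -1.6] p[ 0.454 -0.106  0.346] q6 -0.28
k 0.0
```

View pics/rr.png

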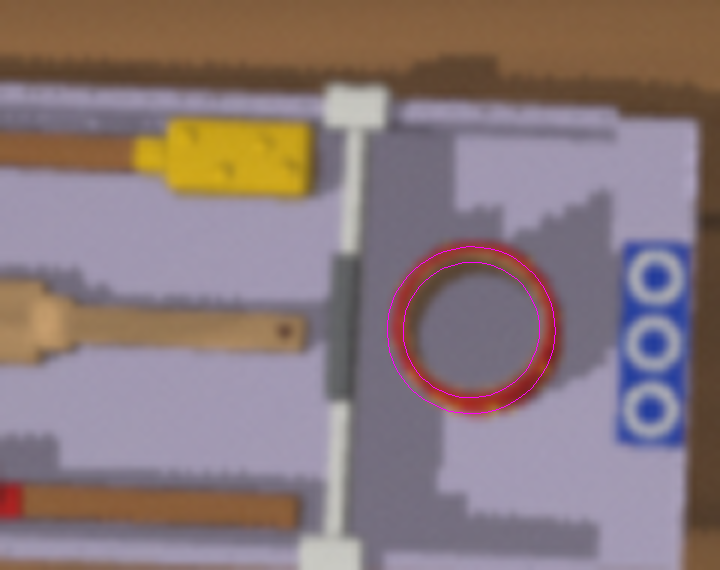

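```bash
python3 - <<'E'
from h import *
p=tr(0,-.106); goe(p,TA,.18); st()
if lin(p,.0815,.06,4): st("TOUCH")
else: st("down")
r.hold(.2); r.grip(1); r.hold(.2); lin(p,.2,.15); st("up")
go([.5,-.25],TA,.25); st("away")
a,c=cam("top"); b,_=cam("side")
im=np.hstack([cv2.resize(a[190:290,230:330],(390,390),interpolation=2),cv2.resize(b[190:320,240:370],(390,390),interpolation=2)])
cv2.imwrite("pics/f.png",im)
E
```

```text
t55.6 gap63.4mm gf14.8 F[-0.5 -0.5 -1.5] p[0.52  0.124 0.346] q6 0.20
TOUCH t57.2 gap63.6mm gf14.8 F[-1.  -0.2  4.5] p[0.52  0.125 0.249] q6 0.20
up t59.2 gap92.6mm gf0.0 F[ 0.2 -0.5  0.1] p[0.52  0.125 0.366] q6 0.20
away t60.6 gap93.0mm gf0.0 F[0.9 0.7 0.2] p[ 0.5   -0.249  0.417] q6 -0.50
```

View pics/f.png

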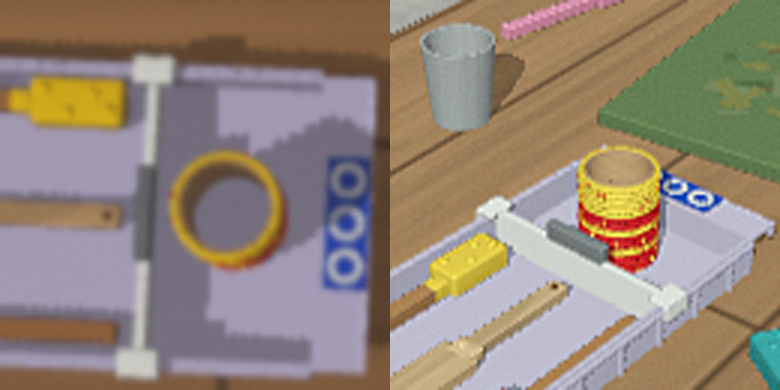

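The stack stands upright: in the side crop the yellow roll's edges line up with the red roll's (cols 578–662). The sticks, paddle and bystanders are in place, so I'm handing in.

```bash
python3 -c "
from cell import r
print(r.close_job())"
```

```text
the job is handed in; nothing more can be done
None
```

The job is handed in at about 61 s of the 141 s allowed: divider slid, red stick, paddle and yellow stick laid in the long bay, the yellow roll on top of the red roll in the blue card's bay, everything released, tumbler and comb not touched.

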